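# Find and flag the loose terminal nut on a load panel

### The job

One of the three bar-shaped nuts on the grey load panel has worked loose. Find it by trying each nut gently clockwise (seen from above): the tight ones do not budge and must stay as they are; turn the loose one clockwise until it is fully home against its stop. Then stand the little flag upright on the panel straight in front of that nut's terminal (on the panel's near side), without disturbing the brass adapters or the steel attenuator.

Things in the scene. Friction and masses are not known exactly. Their poses are not given: they have to be found in the camera images.
- panel: grey painted metal load panel, a fixed flat box 180 (x) by 340 (y) by 40 mm high; origin at the centre of its underside, on the table; z up, its -x side is the near side (towards the robot), turned up to 0.25 rad. Its flat top, 40 mm above the table, carries three terminals in a row along y, 110 mm apart, 45 mm on the +x side of its centre line.
- post_a: a terminal: fixed square grey base 46 by 46 by 8 mm with a brass collar to 12 mm, on the panel; origin at the centre of its underside, on the panel's top; axes parallel to the panel's, so -x points to the near side. The flag is to stand straight along -x from the terminal whose nut was loose, the two centres about 70 mm apart
- post_b: a terminal like post_a
- post_c: a terminal like post_a
- nut_a: black plastic nut on terminal post_a: a disc 40 mm across, 8 mm thick, with an upright bar grip on it, 44 mm long (nut's x axis), 12 mm thick (its y axis), from 8 to 42 mm above the nut's origin. Origin on the turning axis, under the disc, 12 mm above the panel's top; z up. Turns about z; clockwise from above tightens. Any of the three nuts may be the loose one; the angle of the bar does not tell
- nut_b: nut like nut_a, on terminal post_b
- nut_c: nut like nut_a, on terminal post_c. Of the three nuts the two tight ones resist about 4 N m both ways; the loose one turns at about 0.1 N m until it meets a hard stop, 0.45 to 1.25 rad clockwise of where it starts
- nut_a_end (a point): middle of one end face of nut_a's bar, 22 mm from the turning axis and 25 mm above the nut's origin; turns with the nut
- nut_b_end (a point): the same point on nut_b
- nut_c_end (a point): the same point on nut_c
- flag: loose little flag, 78 mm tall, 0.14 kg: round steel foot 40 mm across and 12 mm high, steel stem 10 mm across, and a white plastic plate 40 (its x) by 10 (its y) by 32 mm high, from 46 to 78 mm above the foot's underside. Origin at the centre of the foot's underside; starts upright on the table to the left or right of the panel
- attenuator: bystander: steel cylinder 36 mm across, 68 mm tall with its stub, standing on the table on the side of the panel where the flag is not; origin under its centre
- adapter1: bystander: small brass adapter 22 mm across and 24 mm tall, standing loose on the panel's near edge between two terminals' fronts; origin under its centre
- adapter2: bystander like adapter1, between the other two terminals' fronts
Things that resemble listed ones, but are neither listed nor needed, are in the scene too. What is shaped like the flag but orange, purple or red is not meant.

How it is judged:
By the outcome, as a careful person would: the job done as asked, in the order asked, and still so for the second after the job is handed in, with the robot touching nothing.
It also fails if it takes over 69 s, if anything falls off the work surface, if the arm or the gripper's body presses on something with over 40 N, if the wrist force passes 120 N, or if a joint passes its speed limit or range.

### The arm

A 7-joint arm with a two-finger parallel gripper is mounted at the origin on the work surface. World frame = base frame: x ahead of the robot, y to its left, z up, the work surface at z = 0. Lengths are in m, angles in rad, forces in N, time in s.
With the tool pointing down it reaches from about 0.4 to 0.875 m from the base axis. Payload 4.4 kg.
Tool frame: the origin (TCP) lies at the very end of the fingers, on their centre line; the grasp point (between the pads) lies 19 mm behind it; z points along the fingers, x is the direction in which the jaws open and shut, and the axes are right-handed (so a half turn about z gives the same grasp; the last joint's range is limited). The gripper opens to 85 mm and grips with 20 to 120 N. Pads are 22 mm wide; open, the fingers measure 114 mm over their backs; the gripper's body (76 mm by 85 mm) begins 54 mm behind the grasp point. The pads swing forward as they close: fully open they stand 13 mm farther back than shut.
Start: joints at [1.063, 0.628, 0.038, 1.517, -0.027, 0.996, -0.02], TCP at [0.278, -0.588, 0.231] pointing down, gripper open.
Joint ranges: [-3.06, 3.06], [-0.37, 2.12], [-1.25, 1.32], [0.18, 2.47], [-1.1, 4.24], [0.23, 1.98], [-2.94, 2.94]. Speed limits (rad/s): [2.57, 2.57, 3.14, 3.14, 3.14, 3.14, 3.14].

### API

Orientations are given as a 3x3 rotation matrix whose columns are the frame's x, y, z axes.
In Python, from plant import bot gives the robot as it stands.
- The arm moves only by the shell command python3 -m creep 'ROWS' [OPENING]. ROWS is JSON, a list of rows, each a list of 4 numbers: the shift along the tool's x, y, z in units of 40 mm (1.0 is 40 mm), then the turn about the tool's z in degrees. A call has 1 to 12 rows; each row shifts and turns the pose as measured when the row begins, along the tool's axes as they then stand; what a row does not reach is not made up. A row lasts 1/8 s, in which the tool goes at most 62.5 mm and 10.7 degrees, less where a joint would pass 70% of its speed; a pose out of reach is approached as far as the arm can. A call is refused whole if a number of a shift passes 1 or a number of a turn 10.7, either way. A call with a gripper value outside its range is refused whole. OPENING is the closure, from -1 (fully open) to 1 (shut), set as the call begins (- or left out, the last holds). The fingers move at their own pace and stop on an object; the grip force is fixed at half the most. Time passes only in rows, so rows that do not move let the fingers close. It gives the time, the measured TCP pose, the force and the opening at its end, in the units of the state.
- bot.sense(): the state, without advancing time (a new reading comes with each control period).
- bot.capture(name): name is "scene" or "top" or "wrist"; returns a dict with "frame" (400x640x3 uint8, red, green, blue), "fx", "fy", "cx", "cy" (pixels), "eye" and "rotation" of the camera in the world; the wrist camera has in their place "hand_eye" (4x4, takes a point from camera to tool coordinates, whose origin is the TCP and whose axes are the tool frame's). Camera axes: x right, y down, z forward; pixel columns grow to the right and rows downward; lengths in m; the calibration is good to about 2 mm. A picture is of the moment at which its call begins: read the wrist's pose just before it. There is no depth.
- bot.close_job(): hands the job in, once; it reports no verdict.
The state is a dict: "time_s": time; "qpos": joint angles; "qd": joint speeds; "effort": joint torques, N m; "tcp_pos": TCP position; "tcp_rot": TCP orientation; "force": force on the tool from outside, world axes, zero at the start; "ft_torque": the same for the moment, N m; "gripper_width": opening from 0.0 (shut) to 1.0 (fully open).
Only numpy, scipy, OpenCV 4.12 (cv2) and the standard library are available. Lean on these libraries where they do the work, as an engineer would, in place of code of your own. Each camera call takes 0.05 s, during which the arm holds its last target. There are 200 camera calls.

## Working session

There is one attempt and no reset: what is moved stays moved. The work goes in short steps, Python scripts to look and compute and a shell command to move; the robot and the scene stay as the last step left them, time stands still between calls to the robot, and variables do not carry over. Pictures are saved under pics/ and viewed, about 8 in all and at most 12, crops included, and the job is handed in when it is done.

```bash
ls; mkdir -p pics; python3 - <<'E'
from plant import bot
import cv2,numpy as np,pickle
s=bot.sense();print(s)
d={}
for n in("scene","top"):
    c=bot.capture(n);d[n]=c;cv2.imwrite(f"pics/{n}0.png",c["frame"][:,:,::-1])
    print(n,{k:v for k,v in c.items() if k!="frame"})
pickle.dump(d,open("cap0.pkl","wb"))
E
```

```text
pics
{'time_s': 0.0, 'qpos': array([ 1.06319047,  0.62937576,  0.03844525,  1.51838519, -0.02703957,
        0.99625117, -0.02001013]), 'qd': array([-0.00061831,  0.00160537,  0.00051192, -0.00150947, -0.00065319,
       -0.00042581, -0.0012148 ]), 'effort': array([-2.68156618e-04, -5.63413131e+01,  1.22619476e+00, -1.93445760e+01,
        1.09903034e-02,  1.06361933e-02,  1.93585606e-05]), 'tcp_pos': array([ 0.27769093, -0.58700921,  0.23036441]), 'tcp_rot': array([[ 4.27540458e-01, -9.03995853e-01, -8.09049710e-04],
       [-9.03994215e-01, -4.27541224e-01,  1.72108790e-03],
       [-1.90175843e-03, -4.45845175e-06, -9.99998192e-01]]), 'force': array([-0.10443723, -0.45666419, -0.33026166]), 'ft_torque': array([ 0.0015052 , -0.04406571, -0.00961106]), 'gripper_width': 1.0040606066398756}
scene {'fx': 396.1624088170424, 'fy': 396.1624088170424, 'cx': 318.01001390739077, 'cy': 201.28283696342018, 'eye': array([0.91122208, 0.41727425, 0.85080653]), 'rotation': array([[-0.7433852 ,  0.527799  , -0.41086088],
       [ 0.66860903,  0.56943637, -0.47823027],
       [-0.01845034, -0.6302146 , -0.77620174]])}
top {'fx': 388.22372242001484, 'fy': 388.22372242001484, 'cx': 321.4284012549054, 'cy': 195.16360221988907, 'eye': array([ 0.45445245, -0.05196131,  1.00721427]), 'rotation': array([[-0.02275546, -0.99655765,  0.07971847],
       [-0.99973331,  0.02299678,  0.00211025],
       [-0.00393625, -0.07964919, -0.99681518]])}
```

View pics/scene0.png

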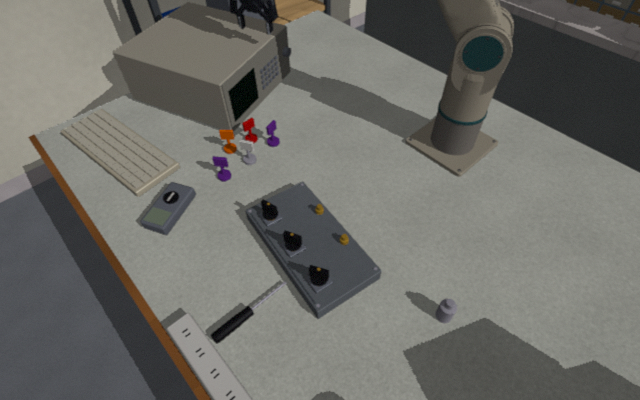

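View pics/top0.png

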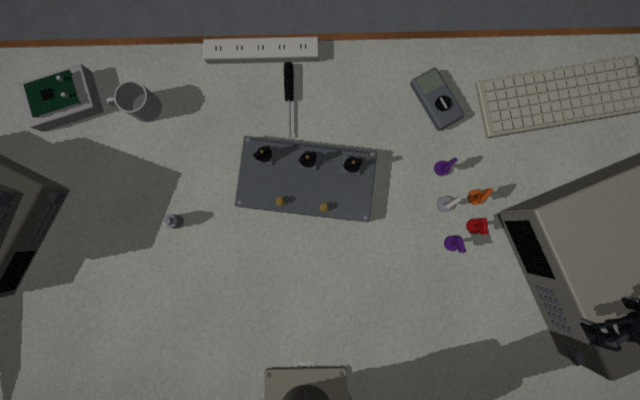

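Candidates for the flag in the top view: white (447,204), purple (444,168), purple (455,243), orange (480,196) and red (477,226). The white one fits the description. Next I measure the panel and flag, and check with one crop.

```bash
cat > h.py <<'E'
import numpy as np,cv2
def ray(c,uv,eye=None,R=None):
    R=c["rotation"] if R is None else R; eye=c["eye"] if eye is None else eye
    d=R@np.array([(uv[0]-c["cx"])/c["fx"],(uv[1]-c["cy"])/c["fy"],1]); return np.array(eye),d
def on(c,uv,z,eye=None,R=None):
    e,d=ray(c,uv,eye,R); return e+d*(z-e[2])/d[2]
def tri(e1,d1,e2,d2):
    A=np.c_[d1,-d2]; t=np.linalg.lstsq(A,e2-e1,rcond=None)[0]
    p,q=e1+t[0]*d1,e2+t[1]*d2; return (p+q)/2,np.linalg.norm(p-q)
def wrist(c,s):
    H=c["hand_eye"];R=s["tcp_rot"]; return s["tcp_pos"]+R@H[:3,3],R@H[:3,:3]
def pix(c,p,eye=None,R=None):
    R=c["rotation"] if R is None else R; eye=c["eye"] if eye is None else eye
    q=R.T@(np.array(p)-eye); return np.array([c["fx"]*q[0]/q[2]+c["cx"],c["fy"]*q[1]/q[2]+c["cy"]])
E
python3 - <<'E'
import pickle;from h import *
d=pickle.load(open("cap0.pkl","rb"));t=d["top"];f=t["frame"]
hsv=cv2.cvtColor(f,cv2.COLOR_RGB2HSV)
sub=hsv[:,:,2]
print(f[175,300],f[180,350],f[250,350],f[204,447],f[208,445],hsv[204,447])
m=np.zeros(f.shape[:2],np.uint8)
g=f.astype(int);m[(g.max(2)<125)]=255;m[:125]=0;m[235:]=0;m[:,:225]=0;m[:,400:]=0
m=cv2.morphologyEx(m,cv2.MORPH_OPEN,np.ones((9,9)))
k=max(cv2.findContours(m,0,2)[0],key=cv2.contourArea)
r=cv2.minAreaRect(k);b=cv2.boxPoints(r);print(r)
for p in b: print(p,on(t,p,.04).round(4))
# adapters
h,s,v=cv2.split(hsv)
o=((h>10)&(h<30)&(s>110)&(v>70)).astype(np.uint8);
n,_,st,ce=cv2.connectedComponentsWithStats(o)
for i in range(1,n):
    if st[i,4]>6 and 130<ce[i,1]<260 and 225<ce[i,0]<520: print(ce[i],st[i,4],on(t,ce[i],.06).round(3))
a=cv2.resize(f[130:225,230:390],None,fx=5,fy=5,interpolation=2)
b=cv2.resize(f[150:260,425:505],None,fx=4,fy=4,interpolation=2)
c=np.zeros((600,800,3),np.uint8);
a=cv2.resize(f[130:225,230:390],(480,285),interpolation=2);c[:285,:480]=a
c[:440,480:800]=b
g=d["scene"]["frame"][185:300,235:395];c[285:600,:438]=cv2.resize(g,(438,315),interpolation=2)
cv2.imwrite("pics/crop1.png",c[:,:,::-1])
E
```

```text
[66 71 73] [67 70 70] [123 123 118] [108 107 103] [111 110 109] [ 24  12 108]
((313.3597412109375, 179.26217651367188), (154.4936981201172, 81.71932983398438), 6.340191841125488)
[232.07315 211.34145] [0.4965 0.1737 0.04  ]
[241.09756 130.12193] [0.7019 0.1499 0.04  ]
[394.64633 147.1829 ] [ 0.6489 -0.2373  0.04  ]
[385.62192 228.40242] [ 0.4454 -0.2072  0.04  ]
[353.         161.71428571] 7 [ 0.611 -0.13   0.06 ]
[478.93577982 195.43577982] 218 [ 0.521 -0.435  0.06 ]
[279.06818182 200.77272727] 44 [0.519 0.054 0.06 ]
[323.41666667 207.16666667] 48 [ 0.501 -0.054  0.06 ]
```

View pics/crop1.png

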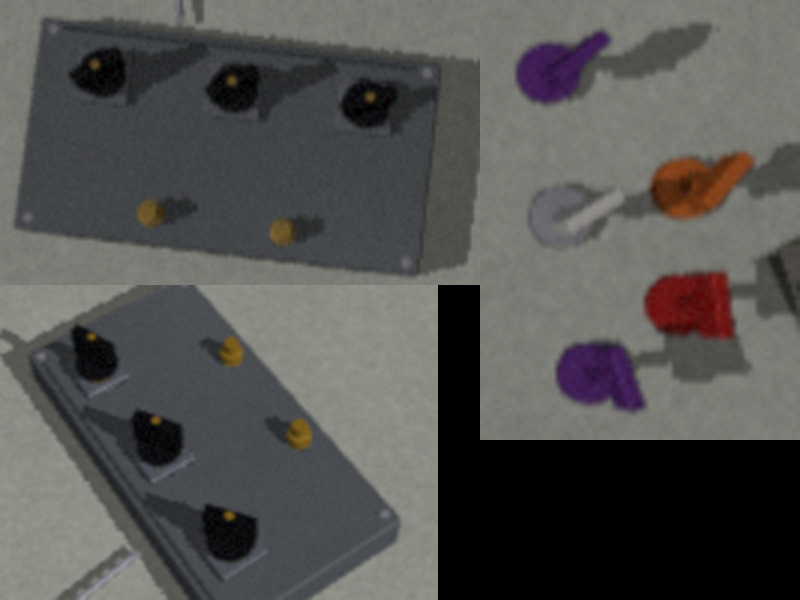

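Crop: the white flag (top pixel 447,204) has a white plate and a steel foot; its neighbours are purple, orange and red. The two adapters are at (279,201) and (323,207). Now I refine the panel from its visible corners and plan the move.

```bash
cat >> h.py <<'E'
P=None
E
python3 - <<'E'
import pickle;from h import *;from plant import bot
d=pickle.load(open("cap0.pkl","rb"));t=d["top"];sc=d["scene"]
C=[(43,18),(440,65),(17,228),(418,273)]
C=[on(t,(230+u/3-.3,130+v/3-.3),.04) for u,v in C]
print(np.round(C,4)); c=np.mean(C,0)
print("len",np.linalg.norm(C[0]-C[1]),np.linalg.norm(C[2]-C[3]),np.linalg.norm(C[0]-C[2]),np.linalg.norm(C[1]-C[3]))
y=(C[0]-C[1])+(C[2]-C[3]);th=np.arctan2(-y[0],y[1]);print("centre",c,"yaw",th)
R=np.array([[np.cos(th),-np.sin(th)],[np.sin(th),np.cos(th)]])
for n,q in zip("LMR",(.11,0,-.11)):
    p=c[:2]+R@[.045,q];print(n,p,"front",c[:2]+R@[-.025,q])
# brass dots both views
for n,(u,v),(us,vs) in (("L",(95,65),(91,337)),("M",(232,80),(157,421)),("R",(370,97),(230,516))):
    # scene crop scale 438/160 ; note L/R order reversed in scene (left in scene = -y)
    print(n,on(t,(230+u/3-.3,130+v/3-.3),.094).round(3))
for (us,vs) in ((91,337),(157,421),(230,516)): print("sc",on(sc,(235+us/2.7375-.3,185+(vs-285)/2.739-.3),.094).round(3))
# flag foot in top: crop4 centre
fp=on(t,(425+(558-480)/4-.3,150+217/4-.3),.012);print("foot",fp)
for a in((570,232),(622,196)): print("plate",on(t,(425+(a[0]-480)/4-.3,150+a[1]/4-.3),.078))
for nm,a in(("purple",(548,73)),("orange",(683,188)),("red",(672,303)),("purp2",(585,372))): print(nm,on(t,(425+(a[0]-480)/4-.3,150+a[1]/4-.3),.012)[:2])
w=bot.capture("wrist");print(w["hand_eye"].round(4),w["fx"])
E
```

```text
[[ 0.6873  0.1426  0.04  ]
 [ 0.6393 -0.1909  0.04  ]
 [ 0.5104  0.1655  0.04  ]
 [ 0.4654 -0.1667  0.04  ]]
len 0.33690611716157254 0.3352156454476422 0.17843571704704903 0.17556824517509537
centre [ 0.57562192 -0.012394    0.04      ] yaw -0.1387727297263271
L [0.63540537 0.09032377] front [0.56607831 0.10000671]
M [ 0.62018932 -0.01861874] front [ 0.55086226 -0.0089358 ]
R [ 0.60497326 -0.12756126] front [ 0.53564621 -0.11787832]
L [0.635 0.091 0.094]
M [ 0.621 -0.018  0.094]
R [ 0.605 -0.127  0.094]
sc [ 0.606 -0.127  0.094]
sc [ 0.62  -0.017  0.094]
sc [0.636 0.092 0.094]
foot [ 0.50418805 -0.36402798  0.012     ]
plate [ 0.4917505  -0.35006723  0.078     ]
plate [ 0.5125957  -0.38221482  0.078     ]
purple [ 0.59737448 -0.36204101]
orange [ 0.52096673 -0.44501485]
red [ 0.44762418 -0.43401495]
purp2 [ 0.40518182 -0.37644249]
[[ 1.000e+00 -1.000e-03  7.000e-04  1.000e-04]
 [ 7.000e-04  9.499e-01  3.124e-01 -8.070e-02]
 [-9.000e-04 -3.124e-01  9.499e-01 -1.411e-01]
 [ 0.000e+00  0.000e+00  0.000e+00  1.000e+00]] 288.64369772522275
```

```bash
python3 -m creep '[[0,-1,-0.5,10],[0,-1,-0.5,10],[0,-1,0,10],[0,-1,0,10],[0,-1,0,0],[-1,-1,0,0],[-1,-1,0,0],[-1,-1,0,0]]'
```

```text
time_s: 1.15
tcp_pos: [0.6207, -0.4928, 0.267]
tcp_rot: [[-0.29, -0.957, -0.009], [-0.957, 0.29, 0.002], [0.001, 0.009, -1.0]]
force: [0.5, -0.9, 0.6]
gripper_width: 0.998
```

```bash
python3 -m creep '[[-1,0.3,0,0],[-1,0.3,0,0],[-1,0.3,0,0],[-1,0.3,0,0],[-1,0.3,0,0],[-1,0.3,0,0],[-1,0.3,0,0],[-1,0.3,0,0],[-1,0.3,0,0],[-1,0.3,0,0],[-1,0.3,0,0],[0,0,0,0]]'
python3 - <<'E'
from plant import bot;from h import *;import pickle
s=bot.sense();w=bot.capture("wrist");pickle.dump((s,w),open("w1.pkl","wb"))
f=w["frame"];print(s["tcp_pos"]);e,R=wrist(w,s)
out=cv2.resize(f,(800,500))
for p in((.6354,.0903),(.6202,-.0186),(.605,-.1276)): print(pix(w,(*p,.094),e,R),f[tuple(pix(w,(*p,.094),e,R).astype(int)[::-1])])
cv2.imwrite("pics/w1.png",out[:,:,::-1])
E
```

```text
time_s: 2.65
tcp_pos: [0.6214, -0.0084, 0.26]
tcp_rot: [[-0.276, -0.961, -0.018], [-0.961, 0.276, 0.012], [-0.006, 0.02, -1.0]]
force: [0.1, 0.4, 0.6]
gripper_width: 1.003
[ 0.62137371 -0.0084089   0.25996661]
[231.31874228 188.61198031] [146 117  67]
[329.39713214 175.17119347] [142 115  66]
[431.16094067 161.21275993] [141 113  64]
```

View pics/w1.png

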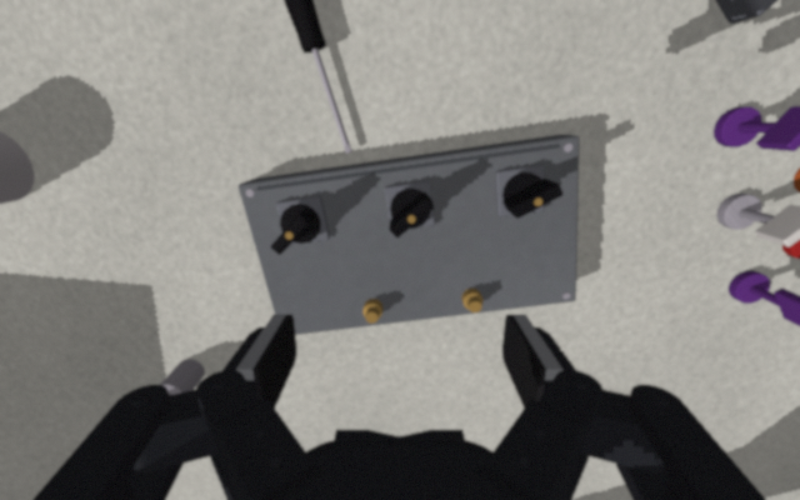

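The projected nut dots land on the brass dots, at native pixels (231,189), (329,175) and (431,161). Now a contrast-stretched crop for the bar angles.

```bash
python3 - <<'E'
from h import *;import pickle
s,w=pickle.load(open("w1.pkl","rb"));e,R=wrist(w,s)
# orthorectify at bar-top plane: 10mm -> 30px
f=w["frame"];N=260;S=.0003077  # 80mm
out=[]
for p in((.6354,.0903),(.6202,-.0186),(.605,-.1276)):
    src=np.float32([pix(w,(p[0]+a,p[1]+b,.094),e,R) for a,b in((.04,.04),(.04,-.04),(-.04,-.04),(-.04,.04))])
    H=cv2.getPerspectiveTransform(src,np.float32([(0,0),(N,0),(N,N),(0,N)]))
    im=cv2.warpPerspective(f,H,(N,N),flags=cv2.INTER_CUBIC)
    im=np.clip((im/255.)**.6*330-20,0,255).astype(np.uint8)
    out.append(im)
cv2.imwrite("pics/bars.png",np.hstack(out)[:,:,::-1])
E
```

```text
(no output)
```

View pics/bars.png

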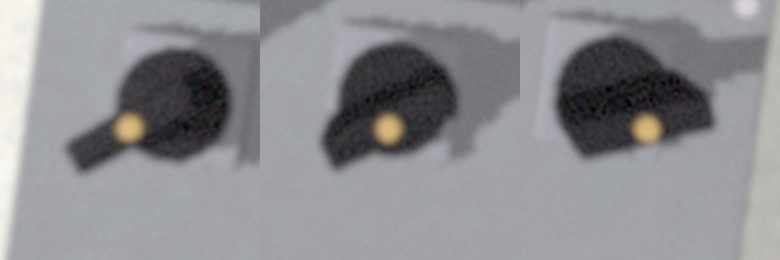

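Bars from the rectified crop: L end (73,160) vs dot (128,128) → 120°; M (330,153) vs (388,128) → 113°; R (709,109) vs (647,128) → 107°. All stand about perpendicular to tool x headings of −150°, −157° and −163°. I try M first.

```bash
cat > go.py <<'E'
import sys,numpy as np
from plant import bot
s=bot.sense();R=s["tcp_rot"];t=np.array([float(v) for v in sys.argv[1:4]])
d=R.T@(t-s["tcp_pos"])/.04
yaw=np.degrees(np.arctan2(R[1,0],R[0,0]))
print("units",d.round(2),"yaw",yaw.round(1),"turn",((yaw-float(sys.argv[4])+180)%360-180).round(1) if len(sys.argv)>4 else "","q",s["qpos"].round(2),"F",s["force"].round(1),"T",s["ft_torque"].round(2),"g",round(s["gripper_width"],3),"tcp",s["tcp_pos"].round(4),"z",R[:,2].round(3),s["time_s"])
E
python3 -m creep '[[0.25,-0.05,0.6,10],[0,0,0.6,10],[0,0,0.6,10],[0,0,0.5,10],[0,0,0.5,10],[0,0,0,0]]' 0
python3 go.py .6202 -.0186 .066 -156.9
```

```text
time_s: 3.45
tcp_pos: [0.6182, -0.0329, 0.1452]
tcp_rot: [[-0.93, -0.368, -0.017], [-0.368, 0.93, 0.002], [0.015, 0.008, -1.0]]
force: [0.1, -0.4, -1.3]
gripper_width: 0.495
units [-0.21  0.3   1.98] yaw -158.4 turn -1.5 q [-0.26  0.74  0.46  1.68 -0.41  0.84 -2.39] F [ 0.1 -0.4 -1.3] T [-0.04 -0.02 -0.01] g 0.495 tcp [ 0.6182 -0.0329  0.1452] z [-0.017  0.002 -1.   ] 3.45
```

```bash

python3 -m creep '[[-0.2,0.3,0,-10.5],[0,0,0,-10.5],[0,0,0,-10.5],[0,0,0,-10.5],[0,0,0,-10.5],[0,0,0,-10.5],[0,0,0,-10.5],[0,0,0,-10.5],[0,0,0,-10.5],[0,0,0,-10.5],[0,0,0,-10.5],[0,0,0,-10.5]]' 
python3 -m creep '[[0,0,0,-10.5],[0,0,0,-10.5],[0,0,0,-10.5],[0,0,0,-10.5],[0,0,0,-10.5],[0,0,0,0]]' 
python3 go.py .6202 -.0186 .066 23.1
```

```text
time_s: 4.95
tcp_pos: [0.6292, -0.0388, 0.16]
tcp_rot: [[0.872, -0.49, 0.005], [-0.49, -0.872, -0.014], [0.011, 0.01, -1.0]]
force: [-0.1, 0.6, -0.5]
gripper_width: 0.499
time_s: 5.7
tcp_pos: [0.6334, -0.0516, 0.1677]
tcp_rot: [[0.911, 0.411, 0.018], [0.411, -0.911, -0.025], [0.006, 0.031, -1.0]]
force: [-0.2, 0.6, -0.1]
gripper_width: 0.5
units [ 0.02 -0.96  2.52] yaw 24.3 turn 1.2 q [ 0.28  0.7  -0.43  1.64  0.39  0.87  0.11] F [-0.2  0.6 -0.1] T [ 0.01  0.03 -0.  ] g 0.5 tcp [ 0.6334 -0.0516  0.1677] z [ 0.018 -0.025 -1.   ] 5.7
```

```bash

python3 -m creep '[[0,-0.5,0.4,1],[0,-0.46,0.4,0],[0,0,0,0]]' 
python3 go.py .6202 -.0186 .066 23.1
```

```text
time_s: 6.08
tcp_pos: [0.6203, -0.0208, 0.1363]
tcp_rot: [[0.923, 0.385, 0.023], [0.386, -0.922, -0.029], [0.01, 0.036, -0.999]]
force: [-0.2, -0.5, -0.7]
gripper_width: 0.497
units [ 0.   -0.11  1.76] yaw 22.7 turn -0.4 q [ 0.21  0.71 -0.39  1.71  0.41  0.78  0.01] F [-0.2 -0.5 -0.7] T [-0.01 -0.01  0.04] g 0.497 tcp [ 0.6203 -0.0208  0.1363] z [ 0.023 -0.029 -0.999] 6.075
```

```bash

python3 -m creep '[[0,-0.1,0.45,0],[0,0,0.45,0],[0,0,0.45,0],[0,-0,0.35,0],[0,0,0,0]]' 
python3 go.py .6202 -.0186 .066 23.1
```

```text
time_s: 6.7
tcp_pos: [0.6219, -0.023, 0.0641]
tcp_rot: [[0.925, 0.38, 0.025], [0.381, -0.924, -0.032], [0.011, 0.039, -0.999]]
force: [0.5, -0.7, 0.7]
gripper_width: 0.499
units [ 0.   -0.12 -0.05] yaw 22.4 turn -0.7 q [ 0.18  0.81 -0.34  1.75  0.47  0.64 -0.05] F [ 0.5 -0.7  0.7] T [0.06 0.08 0.03] g 0.499 tcp [ 0.6219 -0.023   0.0641] z [ 0.025 -0.032 -0.999] 6.7
```

```bash

python3 -m creep '[[0,-0.12,0,0],[0,0,0,0]]' 
python3 -m creep '[[0,0,0,0],[0,0,0,0],[0,0,0,0],[0,0,0,0],[0,0,0,0]]' 0.9
python3 go.py .6202 -.0186 .066 23.1
python3 -m creep '[[0,0,0,4],[0,0,0,4],[0,0,0,0]]'
python3 go.py .6202 -.0186 .066 23.1
```

```text
time_s: 6.95
tcp_pos: [0.6205, -0.0179, 0.0643]
tcp_rot: [[0.925, 0.38, 0.026], [0.381, -0.924, -0.031], [0.012, 0.039, -0.999]]
force: [0.4, 0.0, 0.1]
gripper_width: 0.497
time_s: 7.58
tcp_pos: [0.6203, -0.0181, 0.0654]
tcp_rot: [[0.922, 0.385, 0.026], [0.386, -0.922, -0.033], [0.012, 0.041, -0.999]]
force: [-1.1, -0.4, -1.2]
gripper_width: 0.13
units [-0.01  0.01 -0.01] yaw 22.7 turn -0.4 q [ 0.17  0.81 -0.34  1.75  0.47  0.64 -0.05] F [-1.1 -0.4 -1.2] T [-0.1   0.2   0.75] g 0.13 tcp [ 0.6203 -0.0181  0.0654] z [ 0.026 -0.033 -0.999] 7.575
time_s: 7.95
tcp_pos: [0.6202, -0.0181, 0.0656]
tcp_rot: [[0.962, 0.273, 0.027], [0.274, -0.961, -0.038], [0.016, 0.044, -0.999]]
force: [0.4, -1.8, -0.5]
gripper_width: 0.135
units [-0.    0.01 -0.01] yaw 15.9 turn -7.2 q [ 0.15  0.8  -0.3   1.75  0.44  0.63 -0.15] F [ 0.4 -1.8 -0.5] T [-0.46  0.2   3.31] g 0.135 tcp [ 0.6202 -0.0181  0.0656] z [ 0.027 -0.038 -0.999] 7.95
```

M resists with 3.3 N m, so it is tight. I turn back, release and go up, then try R.

```bash

python3 -m creep '[[0,0,0,-7],[0,0,0,0]]' 
python3 go.py .6202 -.0186 .066 23.1
python3 -m creep '[[0,0,0,0],[0,0,0,0],[0,0,-0.5,0],[0,0,-0.5,0],[0,0,-0.5,0],[0,0,-0.5,0]]' 0
python3 go.py .605 -.1276 .13 17
```

```text
time_s: 8.2
tcp_pos: [0.6203, -0.0181, 0.0654]
tcp_rot: [[0.921, 0.388, 0.027], [0.389, -0.92, -0.037], [0.011, 0.045, -0.999]]
force: [-1.0, 0.2, 0.8]
gripper_width: 0.133
units [-0.01  0.01 -0.01] yaw 22.9 turn -0.2 q [ 0.17  0.81 -0.33  1.75  0.48  0.64 -0.06] F [-1.   0.2  0.8] T [0.04 0.26 0.66] g 0.133 tcp [ 0.6203 -0.0181  0.0654] z [ 0.027 -0.037 -0.999] 8.2
time_s: 8.95
tcp_pos: [0.6187, -0.0148, 0.1511]
tcp_rot: [[0.927, 0.374, 0.028], [0.375, -0.927, -0.034], [0.014, 0.042, -0.999]]
force: [0.2, 0.4, -0.3]
gripper_width: 0.505
units [-1.38  2.46  0.62] yaw 22.0 turn 5.0 q [ 0.2   0.69 -0.4   1.71  0.4   0.8  -0.01] F [ 0.2  0.4 -0.3] T [ 0.09  0.07 -0.03] g 0.505 tcp [ 0.6187 -0.0148  0.1511] z [ 0.028 -0.034 -0.999] 8.95
```

```bash

python3 -m creep '[[-0.5,0.9,0.1,3],[-0.5,0.9,0.1,2],[-0.38,0.66,0.1,0],[0,0,0,0]]' 
python3 go.py .605 -.1276 .066 17
```

```text
time_s: 9.45
tcp_pos: [0.6034, -0.1275, 0.1513]
tcp_rot: [[0.957, 0.286, 0.042], [0.287, -0.957, -0.033], [0.03, 0.044, -0.999]]
force: [0.5, 1.1, 0.9]
gripper_width: 0.499
units [-0.03 -0.08  2.13] yaw 16.7 turn -0.3 q [ 0.39  0.68 -0.38  1.73  0.39  0.76  0.09] F [0.5 1.1 0.9] T [0.06 0.04 0.03] g 0.499 tcp [ 0.6034 -0.1275  0.1513] z [ 0.042 -0.033 -0.999] 9.45
```

```bash

python3 -m creep '[[-0.05,0,0.5,0],[0,0,0.5,0],[0,0,0.5,0],[0,0,0.5,0],[0,0,0,0]]' 
python3 go.py .605 -.1276 .066 17
```

```text
time_s: 10.07
tcp_pos: [0.61, -0.1249, 0.0756]
tcp_rot: [[0.957, 0.286, 0.052], [0.287, -0.957, -0.03], [0.041, 0.043, -0.998]]
force: [-0.5, 1.1, -0.9]
gripper_width: 0.5
units [-0.15  0.02  0.23] yaw 16.7 turn -0.3 q [ 0.35  0.78 -0.33  1.77  0.45  0.61  0.03] F [-0.5  1.1 -0.9] T [-0.02  0.07 -0.02] g 0.5 tcp [ 0.61   -0.1249  0.0756] z [ 0.052 -0.03  -0.998] 10.075
```

```bash

python3 -m creep '[[-0.15,0.05,0.25,0],[0,0,0,0]]' 
python3 go.py .605 -.1276 .066 17
python3 -m creep '[[0,0,0,0],[0,0,0,0],[0,0,0,0],[0,0,0,0],[0,0,0,0]]' 0.9
python3 go.py .605 -.1276 .066 17
python3 -m creep '[[0,0,0,3],[0,0,0,0]]'
python3 go.py .605 -.1276 .066 17
```

```text
time_s: 10.32
tcp_pos: [0.6058, -0.1286, 0.066]
tcp_rot: [[0.957, 0.286, 0.054], [0.288, -0.957, -0.03], [0.043, 0.044, -0.998]]
force: [-0.4, 0.4, -0.3]
gripper_width: 0.503
units [-0.01 -0.03 -0.  ] yaw 16.7 turn -0.3 q [ 0.35  0.79 -0.32  1.79  0.46  0.58  0.03] F [-0.4  0.4 -0.3] T [-0.05  0.04 -0.04] g 0.503 tcp [ 0.6058 -0.1286  0.066 ] z [ 0.054 -0.03  -0.998] 10.325
time_s: 10.95
tcp_pos: [0.6057, -0.1289, 0.0668]
tcp_rot: [[0.959, 0.28, 0.053], [0.282, -0.959, -0.029], [0.043, 0.043, -0.998]]
force: [1.3, 0.4, -0.2]
gripper_width: 0.135
units [-0.01 -0.04  0.02] yaw 16.4 turn -0.6 q [ 0.35  0.79 -0.32  1.79  0.46  0.58  0.03] F [ 1.3  0.4 -0.2] T [-0.01  0.47 -0.68] g 0.135 tcp [ 0.6057 -0.1289  0.0668] z [ 0.053 -0.029 -0.998] 10.95
time_s: 11.2
tcp_pos: [0.6055, -0.1288, 0.0668]
tcp_rot: [[0.971, 0.234, 0.053], [0.236, -0.971, -0.03], [0.044, 0.042, -0.998]]
force: [2.1, -0.4, -1.3]
gripper_width: 0.128
units [-0.01 -0.03  0.02] yaw 13.6 turn -3.4 q [ 0.34  0.79 -0.3   1.79  0.45  0.58 -0.01] F [ 2.1 -0.4 -1.3] T [-0.33  0.56  0.28] g 0.128 tcp [ 0.6055 -0.1288  0.0668] z [ 0.053 -0.03  -0.998] 11.2
```

```bash

python3 -m creep '[[0,0,0,3],[0,0,0,0]]'
python3 go.py .605 -.1276 .066 17
python3 -m creep '[[0,0,0,-4],[0,0,0,0]]'
python3 -m creep '[[0,0,0,0],[0,0,0,0],[0,0,-0.5,0],[0,0,-0.5,0],[0,0,-0.5,0],[0,0,-0.5,0]]' 0
python3 go.py .6354 .0903 .15 30
```

```text
time_s: 11.45
tcp_pos: [0.6055, -0.129, 0.0669]
tcp_rot: [[0.98, 0.19, 0.053], [0.192, -0.981, -0.032], [0.046, 0.042, -0.998]]
force: [1.3, -1.0, -0.3]
gripper_width: 0.126
units [-0.01 -0.04  0.02] yaw 11.1 turn -5.9 q [ 0.33  0.79 -0.29  1.79  0.43  0.57 -0.04] F [ 1.3 -1.  -0.3] T [-0.57  0.51  1.57] g 0.126 tcp [ 0.6055 -0.129   0.0669] z [ 0.053 -0.032 -0.998] 11.45
time_s: 11.7
tcp_pos: [0.6055, -0.1287, 0.0669]
tcp_rot: [[0.966, 0.254, 0.053], [0.256, -0.966, -0.031], [0.043, 0.044, -0.998]]
force: [1.1, -0.1, -0.2]
gripper_width: 0.131
time_s: 12.45
tcp_pos: [0.6018, -0.1257, 0.1525]
tcp_rot: [[0.967, 0.25, 0.056], [0.252, -0.967, -0.03], [0.046, 0.043, -0.998]]
force: [-1.0, -0.6, -1.8]
gripper_width: 0.499
units [ 2.17 -5.01 -0.06] yaw 14.6 turn -15.4 q [ 0.38  0.67 -0.38  1.75  0.39  0.74  0.06] F [-1.  -0.6 -1.8] T [ 0.09  0.05 -0.01] g 0.499 tcp [ 0.6018 -0.1257  0.1525] z [ 0.056 -0.03  -0.998] 12.45
```

R is tight as well, since its torque rises elastically to 1.6 N m. On to L.

```bash

python3 -m creep '[[0.5,-0.9,0,0],[0.5,-0.9,0,0],[0.5,-0.9,0,0],[0.4,-0.9,0,0],[0.2,-0.9,0,0],[0,-0.3,0,-8],[0,0,0,-7.4],[0,0,0,0]]' 
python3 go.py .6354 .0903 .066 30
```

```text
time_s: 13.45
tcp_pos: [0.6412, 0.0892, 0.1641]
tcp_rot: [[0.863, 0.5, 0.075], [0.503, -0.864, -0.028], [0.051, 0.062, -0.997]]
force: [-0.0, -0.7, 0.8]
gripper_width: 0.501
units [-0.24 -0.25  2.43] yaw 30.2 turn 0.2 q [ 0.05  0.7  -0.42  1.66  0.44  0.81 -0.05] F [-0.  -0.7  0.8] T [ 0.03  0.08 -0.03] g 0.501 tcp [0.6412 0.0892 0.1641] z [ 0.075 -0.028 -0.997] 13.45
```

```bash

python3 -m creep '[[-0.3,-0.25,0.5,0],[-0.05,0,0.5,0],[-0.05,0,0.5,0],[0,0,0.5,0],[0,0,0,0]]' 
python3 go.py .6354 .0903 .066 30
```

```text
time_s: 14.08
tcp_pos: [0.6308, 0.0861, 0.0857]
tcp_rot: [[0.87, 0.486, 0.082], [0.49, -0.872, -0.028], [0.058, 0.065, -0.996]]
force: [-0.1, -0.2, 0.9]
gripper_width: 0.504
units [ 0.12 -0.07  0.5 ] yaw 29.4 turn -0.6 q [ 0.01  0.78 -0.35  1.75  0.51  0.63 -0.13] F [-0.1 -0.2  0.9] T [ 0.05  0.04 -0.01] g 0.504 tcp [0.6308 0.0861 0.0857] z [ 0.082 -0.028 -0.996] 14.075
```

```bash

python3 -m creep '[[0.1,-0.07,0.25,0],[0,0,0.25,0],[0,0,0,0]]' 
python3 go.py .6354 .0903 .066 30
python3 -m creep '[[0,0,0,0],[0,0,0,0],[0,0,0,0],[0,0,0,0],[0,0,0,0]]' 0.9
python3 go.py .6354 .0903 .066 30
python3 -m creep '[[0,0,0,3],[0,0,0,3],[0,0,0,0]]'
python3 go.py .6354 .0903 .066 30
```

```text
time_s: 14.45
tcp_pos: [0.6362, 0.0907, 0.066]
tcp_rot: [[0.87, 0.485, 0.085], [0.488, -0.872, -0.027], [0.061, 0.065, -0.996]]
force: [0.0, 0.6, -0.4]
gripper_width: 0.502
units [-0.02 -0.   -0.  ] yaw 29.3 turn -0.7 q [-0.01  0.81 -0.33  1.74  0.52  0.6  -0.15] F [ 0.   0.6 -0.4] T [0.03 0.06 0.01] g 0.502 tcp [0.6362 0.0907 0.066 ] z [ 0.085 -0.027 -0.996] 14.45
time_s: 15.08
tcp_pos: [0.6361, 0.0907, 0.0665]
tcp_rot: [[0.87, 0.485, 0.085], [0.489, -0.872, -0.028], [0.06, 0.065, -0.996]]
force: [3.1, 0.3, -1.7]
gripper_width: 0.132
units [-0.02 -0.    0.01] yaw 29.3 turn -0.7 q [-0.01  0.81 -0.34  1.74  0.52  0.6  -0.15] F [ 3.1  0.3 -1.7] T [-0.23  0.5   0.11] g 0.132 tcp [0.6361 0.0907 0.0665] z [ 0.085 -0.028 -0.996] 15.075
time_s: 15.45
tcp_pos: [0.6361, 0.0907, 0.0665]
tcp_rot: [[0.917, 0.39, 0.084], [0.393, -0.919, -0.028], [0.067, 0.059, -0.996]]
force: [2.5, 0.4, -1.8]
gripper_width: 0.13
units [-0.02  0.    0.01] yaw 23.2 turn -6.8 q [-0.02  0.81 -0.31  1.74  0.49  0.59 -0.23] F [ 2.5  0.4 -1.8] T [-0.3   0.58 -0.04] g 0.13 tcp [0.6361 0.0907 0.0665] z [ 0.084 -0.028 -0.996] 15.45
```

L is the loose one: no torque over 6°. I keep turning in steps and watch the torque.

```bash

python3 -m creep '[[0,0,0,6],[0,0,0,6],[0,0,0,5],[0,0,0,0]]'
python3 go.py .6354 .0903 .066 30
python3 -m creep '[[0,0,0,5],[0,0,0,3],[0,0,0,0]]'
python3 go.py .6354 .0903 .066 30
```

```text
time_s: 15.95
tcp_pos: [0.6359, 0.0905, 0.0665]
tcp_rot: [[0.991, 0.101, 0.083], [0.104, -0.994, -0.029], [0.08, 0.037, -0.996]]
force: [2.0, 1.1, -1.0]
gripper_width: 0.132
units [-0.01  0.    0.01] yaw 6.0 turn -24.0 q [-0.07  0.8  -0.23  1.74  0.4   0.57 -0.45] F [ 2.   1.1 -1. ] T [-0.38  0.81 -0.03] g 0.132 tcp [0.6359 0.0905 0.0665] z [ 0.083 -0.029 -0.996] 15.95
time_s: 16.32
tcp_pos: [0.6358, 0.0905, 0.0665]
tcp_rot: [[0.996, -0.036, 0.083], [-0.034, -0.999, -0.029], [0.084, 0.026, -0.996]]
force: [3.5, 0.9, -0.8]
gripper_width: 0.131
units [-0.01  0.    0.01] yaw -1.9 turn -31.9 q [-0.09  0.8  -0.19  1.74  0.35  0.56 -0.55] F [ 3.5  0.9 -0.8] T [-0.38  0.87 -0.02] g 0.131 tcp [0.6358 0.0905 0.0665] z [ 0.083 -0.029 -0.996] 16.325
```

```bash

python3 -m creep '[[0,0,0,5],[0,0,0,3],[0,0,0,0]]'
python3 go.py .6354 .0903 .066 30
python3 -m creep '[[0,0,0,4],[0,0,0,3],[0,0,0,0]]'
python3 go.py .6354 .0903 .066 30
```

```text
time_s: 16.7
tcp_pos: [0.6358, 0.0905, 0.0665]
tcp_rot: [[0.981, -0.174, 0.082], [-0.172, -0.985, -0.029], [0.086, 0.014, -0.996]]
force: [3.7, 1.0, -0.3]
gripper_width: 0.134
units [-0.01  0.01  0.01] yaw -10.0 turn -40.0 q [-0.11  0.79 -0.16  1.74  0.31  0.56 -0.65] F [ 3.7  1.  -0.3] T [-0.37  1.06  0.01] g 0.134 tcp [0.6358 0.0905 0.0665] z [ 0.082 -0.029 -0.996] 16.7
time_s: 17.08
tcp_pos: [0.636, 0.0911, 0.0665]
tcp_rot: [[0.952, -0.294, 0.083], [-0.292, -0.956, -0.028], [0.087, 0.002, -0.996]]
force: [3.2, 0.3, -0.8]
gripper_width: 0.133
units [-0.01  0.02  0.01] yaw -17.1 turn -47.1 q [-0.13  0.79 -0.13  1.74  0.26  0.55 -0.74] F [ 3.2  0.3 -0.8] T [ 0.01  1.01 -0.05] g 0.133 tcp [0.636  0.0911 0.0665] z [ 0.083 -0.028 -0.996] 17.075
```

```bash

python3 -m creep '[[0,0,0,4],[0,0,0,3],[0,0,0,0]]'
python3 go.py .6354 .0903 .066 30
python3 -m creep '[[0,0,0,4],[0,0,0,2],[0,0,0,0]]'
python3 go.py .6354 .0903 .066 30
```

```text
time_s: 17.45
tcp_pos: [0.636, 0.091, 0.0665]
tcp_rot: [[0.909, -0.409, 0.083], [-0.408, -0.912, -0.027], [0.087, -0.009, -0.996]]
force: [3.7, 1.3, -1.3]
gripper_width: 0.127
units [-0.01  0.02  0.01] yaw -24.2 turn -54.2 q [-0.15  0.79 -0.1   1.74  0.22  0.54 -0.82] F [ 3.7  1.3 -1.3] T [0.18 1.   0.07] g 0.127 tcp [0.636  0.091  0.0665] z [ 0.083 -0.027 -0.996] 17.45
time_s: 17.82
tcp_pos: [0.6362, 0.0912, 0.0666]
tcp_rot: [[0.861, -0.501, 0.083], [-0.501, -0.865, -0.027], [0.086, -0.019, -0.996]]
force: [3.1, 1.0, -1.5]
gripper_width: 0.135
units [-0.01  0.03  0.01] yaw -30.2 turn -60.2 q [-0.17  0.79 -0.07  1.74  0.18  0.54 -0.9 ] F [ 3.1  1.  -1.5] T [0.28 0.96 0.3 ] g 0.135 tcp [0.6362 0.0912 0.0666] z [ 0.083 -0.027 -0.996] 17.825
```

```bash

python3 -m creep '[[0,0,0,3],[0,0,0,0]]'
python3 go.py .6354 .0903 .066 30
python3 -m creep '[[0,0,0,2],[0,0,0,0]]'
python3 go.py .6354 .0903 .066 30
```

```text
time_s: 18.08
tcp_pos: [0.6361, 0.0911, 0.0666]
tcp_rot: [[0.836, -0.542, 0.083], [-0.542, -0.84, -0.028], [0.085, -0.022, -0.996]]
force: [3.7, 0.2, -1.2]
gripper_width: 0.135
units [-0.01  0.03  0.01] yaw -32.9 turn -62.9 q [-0.18  0.79 -0.06  1.75  0.17  0.54 -0.93] F [ 3.7  0.2 -1.2] T [-0.07  0.92  1.29] g 0.135 tcp [0.6361 0.0911 0.0666] z [ 0.083 -0.028 -0.996] 18.075
time_s: 18.32
tcp_pos: [0.636, 0.091, 0.0667]
tcp_rot: [[0.819, -0.568, 0.084], [-0.567, -0.823, -0.029], [0.086, -0.023, -0.996]]
force: [3.1, -0.3, -1.1]
gripper_width: 0.133
units [-0.    0.02  0.02] yaw -34.7 turn -64.7 q [-0.18  0.79 -0.05  1.75  0.16  0.54 -0.95] F [ 3.1 -0.3 -1.1] T [-0.25  0.94  1.91] g 0.133 tcp [0.636  0.091  0.0667] z [ 0.084 -0.029 -0.996] 18.325
```

The stop is reached: torque rises to 1.9 N m from about −30°, after roughly 60° (1.05 rad), which is inside the expected range. I release straight up.

```bash

python3 -m creep '[[0,0,0,0],[0,0,0,0],[0,0,0,0]]' 0
python3 -m creep '[[0,0,-0.7,0],[0,0,-0.7,0],[0,0,-0.7,0],[0,0,-0.7,-10],[0,0,0,-10],[0,0,0,-10],[0,0,0,-10],[0,0,0,-10],[0,0,0,-10],[0,0,0,-8],[0,0,0,0]]'
python3 go.py .5022 -.366 .16 33
python3 - <<'E'
from plant import bot;from h import *
c=bot.capture("top")
p=pix(c,(.6354,.0903,.094));u,v=p.astype(int);q=pix(c,(.6202,-.0186,.094)).astype(int)
cv2.imwrite("pics/nut2.png",cv2.resize(c["frame"][125:225,225:385],None,fx=5,fy=5,interpolation=2)[:,:,::-1])
E
```

```text
time_s: 18.7
tcp_pos: [0.6362, 0.0906, 0.067]
tcp_rot: [[0.813, -0.577, 0.084], [-0.577, -0.816, -0.028], [0.085, -0.026, -0.996]]
force: [0.2, 0.1, -0.5]
gripper_width: 0.503
time_s: 20.08
tcp_pos: [0.6245, 0.0901, 0.1826]
tcp_rot: [[0.83, 0.552, 0.081], [0.555, -0.831, -0.028], [0.052, 0.068, -0.996]]
force: [0.6, 0.2, 0.2]
gripper_width: 0.5
units [-8.9   7.75  0.63] yaw 33.8 turn 0.8 q [ 0.04  0.65 -0.41  1.69  0.41  0.81  0.02] F [0.6 0.2 0.2] T [0.05 0.07 0.02] g 0.5 tcp [0.6245 0.0901 0.1826] z [ 0.081 -0.028 -0.996] 20.075
```

View pics/nut2.png

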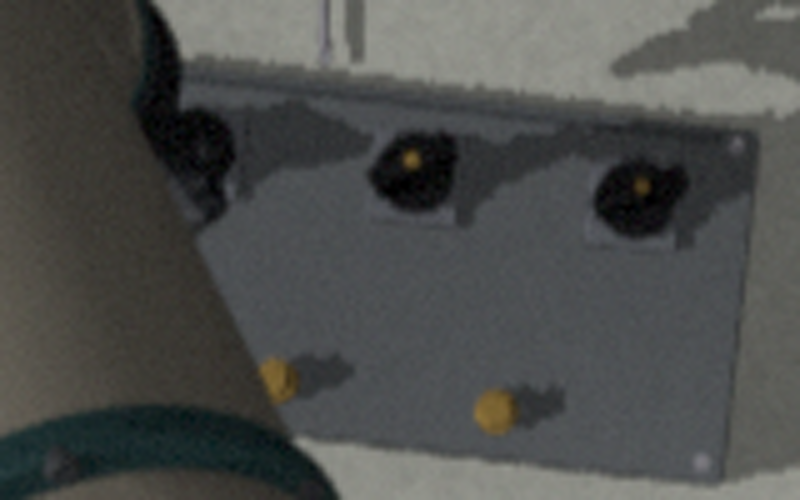

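The arm hides L at the left. The M (410,160) and R (642,187) bars and both adapters are as before. On to the flag.

```bash

python3 -m creep '[[-1,0.88,0,0],[-1,0.88,0,0],[-1,0.88,0,0],[-1,0.88,0,0],[-1,0.88,0,0],[-1,0.88,0,0],[-1,0.88,0,0],[-1,0.88,0,0],[-0.5,0.4,0,0],[0,0,0,0]]'
python3 go.py .5022 -.366 .16 33
python3 - <<'E'
from plant import bot;from h import *;import pickle
s=bot.sense();w=bot.capture("wrist");e,R=wrist(w,s);f=w["frame"];pickle.dump((s,w),open("w2.pkl","wb"))
print(pix(w,(.504,-.364,.012),e,R),pix(w,(.5022,-.366,.078),e,R),s["tcp_pos"])
cv2.imwrite("pics/w2.png",cv2.resize(f,(800,500))[:,:,::-1])
E
```

```text
time_s: 21.38
tcp_pos: [0.4981, -0.3577, 0.184]
tcp_rot: [[0.848, 0.524, 0.084], [0.527, -0.849, -0.028], [0.057, 0.068, -0.996]]
force: [-0.4, 0.5, 0.1]
gripper_width: 0.501
units [-0.06  0.19  0.61] yaw 31.9 turn -1.1 q [ 0.9   0.63 -0.48  1.75  0.38  0.77  0.79] F [-0.4  0.5  0.1] T [0.1  0.09 0.  ] g 0.501 tcp [ 0.4981 -0.3577  0.184 ] z [ 0.084 -0.028 -0.996] 21.375
[311.64670341 174.47242431] [311.13847975 197.55836517] [ 0.49810869 -0.35774565  0.18398635]
```

View pics/w2.png

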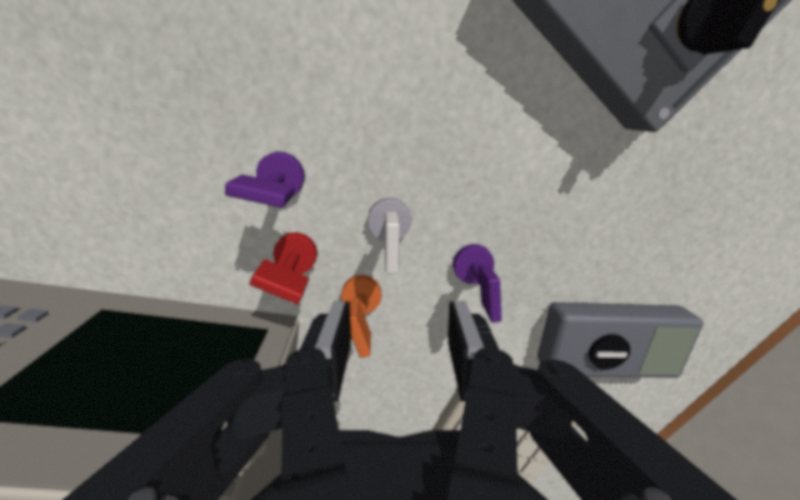

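The white flag is at (390,218) with its plate at (392,242), matching the prediction. The plate is aligned with the jaws and the neighbours are clear of the fingers. Descending.

```bash

python3 -m creep '[[-0.06,0.19,0.5,-1],[0,0,0.5,0],[0,0,0.4,0],[0,0,0.4,0],[0,0,0,0]]'
python3 go.py .5038 -.3665 .043 33
```

```text
time_s: 22.05
tcp_pos: [0.5109, -0.3588, 0.1071]
tcp_rot: [[0.831, 0.55, 0.085], [0.553, -0.833, -0.023], [0.058, 0.066, -0.996]]
force: [-0.2, 0.0, -0.1]
gripper_width: 0.5
units [-0.35 -0.04  1.59] yaw 33.6 turn 0.6 q [ 0.85  0.74 -0.43  1.78  0.46  0.63  0.76] F [-0.2  0.  -0.1] T [0.   0.12 0.06] g 0.5 tcp [ 0.5109 -0.3588  0.1071] z [ 0.085 -0.023 -0.996] 22.05
```

```bash

python3 -m creep '[[-0.35,0,0.1,0],[0,0,0.4,0],[-0.03,0.05,0.4,0],[-0.03,0.05,0.4,0],[0,0,0.2,0],[0,0,0,0]]'
python3 go.py .5038 -.3665 .043 33
```

```text
time_s: 22.8
tcp_pos: [0.5044, -0.3744, 0.0428]
tcp_rot: [[0.832, 0.549, 0.086], [0.552, -0.833, -0.024], [0.058, 0.067, -0.996]]
force: [-0.3, 0.7, -1.2]
gripper_width: 0.502
units [ 0.1  -0.17 -0.01] yaw 33.6 turn 0.6 q [ 0.84  0.84 -0.37  1.79  0.51  0.51  0.74] F [-0.3  0.7 -1.2] T [ 0.08  0.11 -0.04] g 0.502 tcp [ 0.5044 -0.3744  0.0428] z [ 0.086 -0.024 -0.996] 22.8
```

```bash

python3 -m creep '[[0.1,-0.17,0,0],[0,0,0,0]]'
python3 go.py .5038 -.3665 .043 33
python3 -m creep '[[0,0,0,0],[0,0,0,0],[0,0,0,0],[0,0,0,0],[0,0,0,0],[0,0,0,0]]' 0.95
python3 go.py .5038 -.3665 .043 33
python3 -m creep '[[0,0,-0.4,0],[0,0,-0.5,0],[0,0,-0.6,0],[0,0,-0.6,0],[0,0,-0.6,0],[0,0,0,0]]'
python3 go.py .5661 .1 .16 33
python3 - <<'E'
from plant import bot;from h import *
a=bot.capture("scene")["frame"][70:330,140:460];w=bot.capture("wrist")["frame"][60:320,180:460]
cv2.imwrite("pics/lift.png",np.hstack([cv2.resize(x,None,fx=1.33,fy=1.33) for x in(a,w)])[:,:,::-1])
E
```

```text
time_s: 23.05
tcp_pos: [0.5046, -0.3656, 0.0432]
tcp_rot: [[0.831, 0.549, 0.087], [0.553, -0.833, -0.024], [0.059, 0.068, -0.996]]
force: [0.1, 0.1, -0.4]
gripper_width: 0.5
units [-0.03  0.01  0.  ] yaw 33.6 turn 0.6 q [ 0.82  0.83 -0.37  1.81  0.51  0.5   0.72] F [ 0.1  0.1 -0.4] T [0.02 0.11 0.02] g 0.5 tcp [ 0.5046 -0.3656  0.0432] z [ 0.087 -0.024 -0.996] 23.05
time_s: 23.8
tcp_pos: [0.5039, -0.367, 0.0447]
tcp_rot: [[0.831, 0.549, 0.086], [0.553, -0.833, -0.026], [0.057, 0.069, -0.996]]
force: [-1.0, -0.3, -0.0]
gripper_width: 0.102
units [ 0.   -0.01  0.04] yaw 33.6 turn 0.6 q [ 0.83  0.83 -0.36  1.81  0.51  0.51  0.72] F [-1.  -0.3 -0. ] T [0.04 0.25 0.04] g 0.102 tcp [ 0.5039 -0.367   0.0447] z [ 0.086 -0.026 -0.996] 23.8
time_s: 24.55
tcp_pos: [0.4951, -0.3639, 0.1619]
tcp_rot: [[0.831, 0.549, 0.09], [0.554, -0.832, -0.029], [0.059, 0.074, -0.996]]
force: [0.1, -0.8, -2.3]
gripper_width: 0.113
units [ 7.89 -8.68 -0.13] yaw 33.7 turn 0.7 q [ 0.91  0.66 -0.48  1.77  0.41  0.72  0.81] F [ 0.1 -0.8 -2.3] T [ 0.03  0.18 -0.01] g 0.113 tcp [ 0.4951 -0.3639  0.1619] z [ 0.09  -0.029 -0.996] 24.55
```

View pics/lift.png

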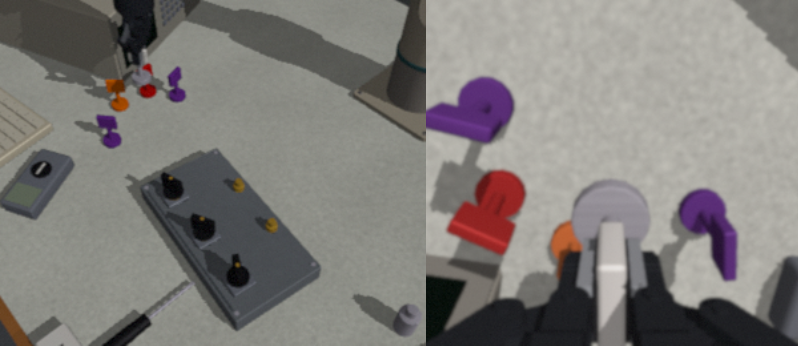

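The white flag is in the jaws, its foot visible at (610,215), and the neighbours are untouched. Carrying it over.

```bash

python3 -m creep '[[0.4,-0.45,-0.3,0],[0.7,-0.75,-0.2,0],[0.7,-0.75,0,0],[0.7,-0.75,0,0],[0.7,-0.75,0,0],[0.7,-0.75,0,0],[0.7,-0.75,0,0],[0.7,-0.75,0,0],[0.7,-0.75,0,0],[0.7,-0.75,0,0],[0.4,-0.6,0,0],[0,0,0,0]]'
python3 go.py .566 .097 .0875 33
```

```text
time_s: 26.15
tcp_pos: [0.5477, 0.0895, 0.1725]
tcp_rot: [[0.822, 0.565, 0.074], [0.567, -0.824, -0.011], [0.055, 0.051, -0.997]]
force: [-0.2, -0.6, -1.5]
gripper_width: 0.107
units [ 0.37 -0.01  2.15] yaw 34.6 turn 1.6 q [ 0.05  0.57 -0.42  1.91  0.41  0.68 -0.01] F [-0.2 -0.6 -1.5] T [-0.01  0.11 -0.01] g 0.107 tcp [0.5477 0.0895 0.1725] z [ 0.074 -0.011 -0.997] 26.15
```

```bash

python3 -m creep '[[0.3,0,0.5,0],[0,-0.03,0.5,0],[0,-0.03,0.4,0],[0,0,0.4,0],[0,0,0,0]]'
python3 go.py .566 .097 .0875 33
```

```text
time_s: 26.78
tcp_pos: [0.5587, 0.0975, 0.0982]
tcp_rot: [[0.821, 0.566, 0.071], [0.568, -0.823, -0.013], [0.051, 0.051, -0.997]]
force: [-0.1, 0.5, -0.7]
gripper_width: 0.108
units [0.13 0.1  0.28] yaw 34.7 turn 1.7 q [-0.02  0.69 -0.34  1.93  0.49  0.54 -0.09] F [-0.1  0.5 -0.7] T [ 0.01  0.16 -0.01] g 0.108 tcp [0.5587 0.0975 0.0982] z [ 0.071 -0.013 -0.997] 26.775
```

```bash

python3 -m creep '[[0.13,0.08,0.08,0],[0.03,0,0.03,0],[0,0,0,0]]'
python3 go.py .566 .097 .0875 33
python3 - <<'E'
from plant import bot;from h import *
s=bot.sense();w=bot.capture("wrist");e,R=wrist(w,s)
f=w["frame"].copy()
print("predicted foot px at target",pix(w,(.5661,.1,.052),e,R),"nut",pix(w,(.6354,.0903,.094),e,R))
cv2.imwrite("pics/place.png",cv2.resize(f,(800,500))[:,:,::-1])
E
```

```text
time_s: 27.15
tcp_pos: [0.5678, 0.0984, 0.0953]
tcp_rot: [[0.822, 0.565, 0.073], [0.567, -0.823, -0.012], [0.053, 0.052, -0.997]]
force: [0.2, 0.2, -0.4]
gripper_width: 0.108
units [-0.07 -0.01  0.19] yaw 34.6 turn 1.6 q [-0.02  0.7  -0.34  1.91  0.49  0.55 -0.09] F [ 0.2  0.2 -0.4] T [0.01 0.11 0.01] g 0.108 tcp [0.5678 0.0984 0.0953] z [ 0.073 -0.012 -0.997] 27.15
predicted foot px at target [314.55349395 217.55052502] nut [400.60695706 313.78180789]
```

View pics/place.png

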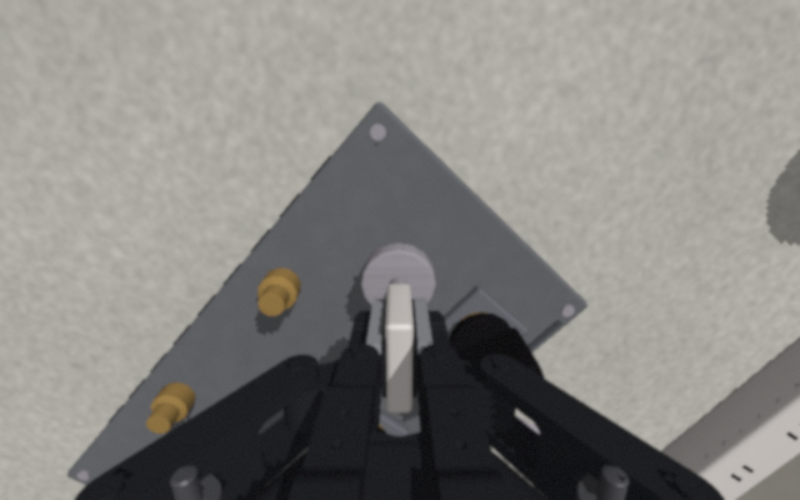

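The foot is at (398,278), about 3 mm off target in tool +x and +y. I correct that and lower.

```bash

python3 -m creep '[[-0.07,-0.06,0.06,0],[0,0,0,0]]'
python3 go.py .566 .099 .0875
python3 -m creep '[[0,0,0.06,0],[0,0,0,0]]'
python3 go.py .566 .099 .0875
```

```text
time_s: 27.45
tcp_pos: [0.564, 0.0987, 0.0929]
tcp_rot: [[0.822, 0.565, 0.074], [0.567, -0.823, -0.012], [0.054, 0.052, -0.997]]
force: [-1.1, -0.4, -1.7]
gripper_width: 0.105
units [0.04 0.02 0.14] yaw 34.6 turn  q [-0.02  0.7  -0.33  1.92  0.49  0.53 -0.1 ] F [-1.1 -0.4 -1.7] T [-0.02  0.12 -0.02] g 0.105 tcp [0.564  0.0987 0.0929] z [ 0.074 -0.012 -0.997] 27.45
time_s: 27.7
tcp_pos: [0.5641, 0.0987, 0.0904]
tcp_rot: [[0.822, 0.565, 0.074], [0.567, -0.823, -0.012], [0.054, 0.052, -0.997]]
force: [-0.7, 0.5, -1.2]
gripper_width: 0.108
units [0.04 0.02 0.08] yaw 34.6 turn  q [-0.03  0.7  -0.33  1.92  0.49  0.53 -0.1 ] F [-0.7  0.5 -1.2] T [ 0.05  0.1  -0.  ] g 0.108 tcp [0.5641 0.0987 0.0904] z [ 0.074 -0.012 -0.997] 27.7
```

```bash

python3 -m creep '[[0.03,0.02,0.06,0],[0,0,0,0]]'
python3 go.py .566 .099 .0845
python3 -m creep '[[0,0,0.05,0],[0,0,0,0]]'
python3 go.py .566 .099 .0845
```

```text
time_s: 27.95
tcp_pos: [0.566, 0.0988, 0.088]
tcp_rot: [[0.822, 0.565, 0.074], [0.567, -0.823, -0.012], [0.054, 0.052, -0.997]]
force: [0.8, 0.2, -2.3]
gripper_width: 0.109
units [-0.   -0.01  0.09] yaw 34.6 turn  q [-0.03  0.71 -0.33  1.92  0.5   0.53 -0.1 ] F [ 0.8  0.2 -2.3] T [-0.04  0.14  0.01] g 0.109 tcp [0.566  0.0988 0.088 ] z [ 0.074 -0.012 -0.997] 27.95
time_s: 28.2
tcp_pos: [0.5661, 0.0987, 0.0858]
tcp_rot: [[0.822, 0.565, 0.074], [0.567, -0.823, -0.012], [0.054, 0.052, -0.997]]
force: [0.6, 0.1, -0.8]
gripper_width: 0.109
units [-0.   -0.01  0.03] yaw 34.6 turn  q [-0.03  0.71 -0.32  1.92  0.5   0.52 -0.1 ] F [ 0.6  0.1 -0.8] T [ 0.02  0.13 -0.07] g 0.109 tcp [0.5661 0.0987 0.0858] z [ 0.074 -0.012 -0.997] 28.2
```

```bash

python3 -m creep '[[0,0,0.04,0],[0,0,0,0]]'
python3 go.py .566 .099 .0845
python3 -m creep '[[0,0,0.03,0],[0,0,0,0]]'
python3 go.py .566 .099 .0845
```

```text
time_s: 28.45
tcp_pos: [0.5665, 0.0988, 0.0847]
tcp_rot: [[0.822, 0.565, 0.074], [0.567, -0.823, -0.012], [0.054, 0.052, -0.997]]
force: [-1.4, -0.3, 0.2]
gripper_width: 0.108
units [-0.01 -0.01  0.  ] yaw 34.6 turn  q [-0.03  0.72 -0.32  1.92  0.5   0.52 -0.1 ] F [-1.4 -0.3  0.2] T [-0.05  0.32  0.05] g 0.108 tcp [0.5665 0.0988 0.0847] z [ 0.074 -0.012 -0.997] 28.45
time_s: 28.7
tcp_pos: [0.5665, 0.0988, 0.0848]
tcp_rot: [[0.822, 0.565, 0.075], [0.567, -0.823, -0.013], [0.054, 0.053, -0.997]]
force: [-0.3, 0.1, -1.2]
gripper_width: 0.107
units [-0.01 -0.01  0.01] yaw 34.6 turn  q [-0.03  0.71 -0.32  1.92  0.5   0.52 -0.1 ] F [-0.3  0.1 -1.2] T [0.01 0.13 0.03] g 0.107 tcp [0.5665 0.0988 0.0848] z [ 0.075 -0.013 -0.997] 28.7
```

TCP is at 0.0848 and has stopped going down, matching the pickup height plus the 40 mm panel. Releasing a little, then more.

```bash

python3 -m creep '[[0,0,0,0],[0,0,0,0],[0,0,0,0]]' 0.4
python3 go.py .566 .099 .0845
python3 -m creep '[[0,0,-0.1,0],[0,0,-0.3,0],[0,0,-0.4,0],[0,0,-0.5,0],[0,0,-0.6,0],[0,0,-0.6,0],[0,0,-0.6,0],[0,0,0,0]]'
python3 go.py .566 .099 .0845
```

```text
time_s: 29.08
tcp_pos: [0.5672, 0.0991, 0.0847]
tcp_rot: [[0.822, 0.565, 0.076], [0.567, -0.823, -0.012], [0.056, 0.053, -0.997]]
force: [-0.2, -0.8, 0.3]
gripper_width: 0.298
units [-0.03 -0.02  0.  ] yaw 34.6 turn  q [-0.03  0.72 -0.32  1.92  0.5   0.52 -0.1 ] F [-0.2 -0.8  0.3] T [ 0.    0.07 -0.04] g 0.298 tcp [0.5672 0.0991 0.0847] z [ 0.076 -0.012 -0.997] 29.075
time_s: 30.08
tcp_pos: [0.558, 0.1013, 0.2193]
tcp_rot: [[0.821, 0.565, 0.082], [0.568, -0.823, -0.011], [0.061, 0.055, -0.997]]
force: [-0.6, 0.3, 0.3]
gripper_width: 0.301
units [-0.07 -0.03  3.38] yaw 34.7 turn  q [ 0.06  0.52 -0.45  1.83  0.36  0.79  0.02] F [-0.6  0.3  0.3] T [ 0.03  0.13 -0.03] g 0.301 tcp [0.558  0.1013 0.2193] z [ 0.082 -0.011 -0.997] 30.075
```

```bash

python3 -m creep '[[-0.7,1,0,0],[-0.7,1,0,0],[-0.7,1,0,0],[-0.7,1,0,0],[-0.7,1,0,0],[-0.7,1,0,0],[-0.7,1,0,0],[0,0,0,0]]'
python3 - <<'E'
from plant import bot;from h import *;import pickle
t=bot.capture("top");sc=bot.capture("scene");pickle.dump((t,sc),open("end.pkl","wb"))
print("foot",pix(t,(.5661,.1,.052)),pix(sc,(.5661,.1,.052)))
a=cv2.resize(t["frame"][125:225,225:385],(800,500),interpolation=2)[:,:520];b=cv2.resize(sc["frame"][190:300,245:345],(280,308),interpolation=2)
c=np.zeros((500,800,3),np.uint8);c[:,:520]=a;c[:308,520:]=b
cv2.imwrite("pics/end.png",c[:,:,::-1])
E
```

```text
time_s: 31.08
tcp_pos: [0.5537, -0.2501, 0.2206]
tcp_rot: [[0.819, 0.568, 0.079], [0.571, -0.821, -0.009], [0.06, 0.053, -0.997]]
force: [0.1, 0.8, 0.6]
gripper_width: 0.298
foot [260.57310527 182.36813568] [343.66643397 262.25210271]
```

View pics/end.png

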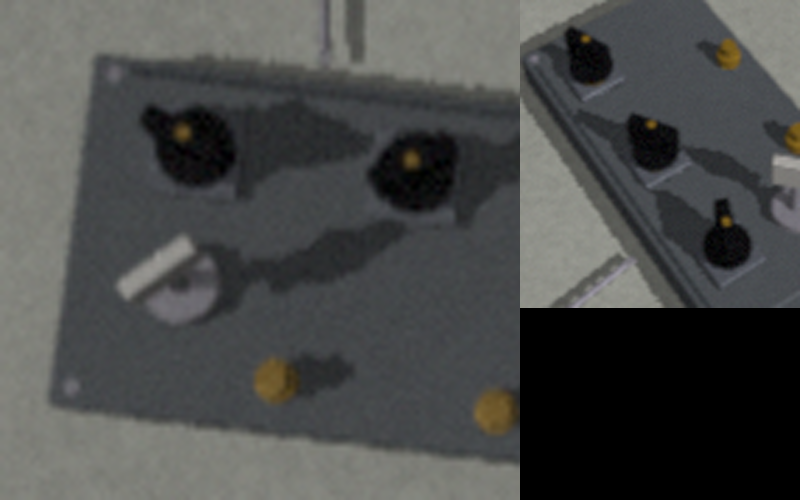

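```bash
python3 -c "
from plant import bot
print(bot.sense()['time_s'],bot.close_job())"
```

```text
the job is handed in; nothing more can be done
31.175 None
```

The job is handed in at 31.2 s of the 69 s allowed. The loose nut is home on its stop and the white flag stands upright in front of its terminal.

- **Nuts:** I tried the middle nut, then the right one (−y), then the left one (+y).
  - The middle and right nuts resisted, with torque rising elastically to 3.3 and 1.6 N m. I turned both back and released them, and their bars look unmoved in the later images.
  - The left nut turned freely at under about 0.1 N m. It met a hard stop after about 60° (1.05 rad), and I loaded it to 1.9 N m before letting go.
- **Flag:** I picked out the white flag from the orange, purple and red ones and set it on the panel straight in front of the left terminal, 70 mm from it. The final top view shows it upright, with its foot about 2 mm from target.
- **Bystanders:** Both adapters look where they were. The attenuator was not in my last crops, but the arm never went near it.
- **Disagreements:** The tool had tilted to about 5° by the end, so I allowed for it when gripping and placing. The middle nut's test torque came closer to the 4 N m limit than I meant. The left bar's final angle reads roughly 57–65° in the blurry top view, against about 60° from the torque trace, so I couldn't confirm its seating more precisely than that.

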